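# Clip the graphite paddle onto the safety hook

### The arm

A 7-joint arm with a two-finger parallel gripper is mounted at the origin on the work surface. World frame = base frame: x ahead of the robot, y to its left, z up, the work surface at z = 0. Lengths are in m, angles in rad, forces in N, time in s.
With the tool pointing down it reaches from about 0.4 to 0.9 m from the base axis. Payload 5.6 kg.
Tool frame: the origin (TCP) lies at the centre of the arm's flange, where the gripper is bolted on; the fingertips stand 190 mm ahead of it and the grasp point (between the pads) lies 171 mm ahead of it; z points along the fingers, y is the line along which they close (so a half turn about z gives the same grasp; the last joint's range is limited). The gripper opens to 92 mm and grips with 3 to 60 N. Pads are 20 mm wide; open, the fingers measure 128 mm over their backs; the gripper's body (75 mm by 189 mm) begins 69 mm behind the grasp point.
Start: joints at [-1.168, 0.468, -0.012, 1.603, 0.006, 1.071, -0.056], TCP at [0.28, 0.586, 0.405] pointing down, gripper open.
Joint ranges: [-2.53, 2.53], [-0.31, 2.02], [-1.57, 1.55], [0.28, 2.44], [-1.29, 4.43], [0.15, 1.84], [-2.92, 2.92]. Speed limits (rad/s): [2.57, 2.57, 3.14, 3.14, 3.14, 3.14, 3.14].

### API

Orientations are given as a unit quaternion [w, x, y, z].
In Python, from station import ctrl gives the robot as it stands.
- The arm moves only by the tool send_rows, never from a script. Its argument "steps" is a list of rows, each a list of 3 entries, a list of its own where there are three numbers: the shift along the tool's x, y, z in units of 30 mm (1.0 is 30 mm), then the turn, a rotation vector about the tool's x, y, z in units of 5 degrees (1.0 is 5 degrees), then the finger opening in mm, from 0 to 91.9. A call has 1 to 12 rows; each row shifts and turns the commanded pose from where the row before left it, along the tool's axes as they then stand; what a row does not reach is not made up. A row lasts 1/10 s, in which the tool goes at most 50 mm and 8.59 degrees, less where a joint would pass 70% of its speed; a pose out of reach is approached as far as the arm can. A call is refused whole if a number of a shift passes 1 or a number of a turn 1, either way. A call with a gripper value outside its range is refused whole. The fingers move at their own pace and stop on an object; "newtons" is the grip in N (left out, the last holds). Time passes only in rows, so rows that do not move let the fingers close. It gives the time, the measured TCP pose, the force, the opening and the grip force at its end, in the units of the state.
- ctrl.read_state(): the state, without advancing time (a new reading comes with each control period).
- ctrl.snapshot(name): name is "side" or "top" or "wrist"; returns a dict with "frame" (400x640x3 uint8, red, green, blue), "range_z" (400x640 float32, m along the optical axis (not along the pixel's ray), 0 where there is no reading), "fovy" (degrees; the focal length in pixels is half the picture's height over the tangent of half this angle, whatever the lens; pixels are square), "cx", "cy" (the principal point, pixels), "dist_coeffs" ([k1, k2, p1, p2, k3] as OpenCV has them; the pictures are not rectified), "extrinsics" (4x4, takes a point from world to camera coordinates); the wrist camera has in their place "tool_from_camera" (4x4, takes a point from camera to tool coordinates, whose origin is the TCP and whose axes are the flange's). Camera axes: x right, y down, z forward; pixel columns grow to the right and rows downward; lengths in m; the calibration is good to about 2 mm. A picture is of the moment at which its call begins: read the wrist's pose just before it.
- ctrl.hand_in(): hands the job in; it is judged then, once.
Trained networks look in a picture, given as the dict that the camera call returned (one of the last four; its "shot" number tells which), for a name from the list of things; names that differ only in an ending like _2 or _b are one class to them, and where a whole thing is asked for, a point or a joint stands for the part that bears it (a point fixed in the world has none). Each returns a list of dicts, best first, with "conf" (0 to 1); they miss things now and then, are a little off and sometimes report something else, mostly with a low value. They report only what shows in the picture. A call takes as long as a camera call. They do not tell look-alikes from the thing itself.
- ctrl.boxes_of(target, picture): "point" ([x, y, z] in m, in the coordinates of the camera as it stood for that picture, good to about 4 mm: the middle of the surface that is visible of it).
The state is a dict: "time": time; "qpos": joint angles; "qd": joint speeds; "tau": joint torques, N m; "tool_pos": TCP position; "ee_rot": TCP orientation; "ft_force": force on the tool from outside, world axes, zero at the start; "wrist_torque": the same for the moment, N m; "grip_width": finger opening in m; "finger_force": force on a finger pad.
Only numpy, scipy, OpenCV 4.12 (cv2) and the standard library are available. Lean on these libraries where they do the work, as an engineer would, in place of code of your own. Each camera call takes 0.05 s, during which the arm holds its last target. There are 200 camera calls.

### The job

Pick up the graphite paddle that has a steel ring at its end and clip the ring onto the stand's safety hook: push the sprung latch inward with the ring itself, and bring the ring's bar down behind the hook's nose until it seats on the hook's floor and the latch has snapped shut, all before you let go. Then leave the paddle hanging from the hook by its ring; it may still be swaying. Work gently: while you hold the paddle it must never press on the hook with more than 10 N; nothing but the paddle may push on the stand or its latch, and the other things on the bench stay where they are.

Things in the scene. Friction and masses are not known exactly. Their poses are not given: they have to be found in the camera images.
- paddle: Graphite paddle, 171 mm long, 0.09 to 0.18 kg, standing on its long edge. Origin: centre of the steel ring at its end, 29 mm above the bench at the start. x runs from the ring along the handle to the blade, y is the ring's axis, z up. Ring in the x-z plane: 8 mm round bar, 42 mm hole, 58 mm outside. Black blade x 97 to 142 mm, 20 mm wide, 58 mm high. Centre of mass near x = 80 mm.
- grip (a point): Point on the paddle's wooden handle, 50 mm from the ring's centre, axes as the paddle's: a good place to pinch it from above across its width. The handle runs from 31 to 97 mm from the ring's centre, 20 mm wide (y), 24 mm high (z), on the axis.
- stand: Fixed steel stand that carries the hook. Origin on the bench under the hook's nose; z up; x points from the hook's mouth to the post behind it. Post 24 mm square, at x = 114 mm, 260 mm high; base plate x 60 to 170 mm, 100 mm wide, 12 mm thick. The hook's clamp on the post is 34 mm square, 24 mm high. CAUTION: the hook is clamped up to 9 mm higher or lower than nominal, not reported.
- nose (a point): Nominal tip of the hook's nose, 225 mm above the bench, axes as the stand's; the real hook is up to 9 mm higher or lower, to be found by feel (its x and y are exact). The hook is a J of flat steel, 8 mm thick, 14 mm wide (y), in the x-z plane: nose upright at x = 0, spine at x = 22 mm (14 mm clear between them), underside 18 mm, top 42 mm from the tip's level. The sprung latch closes the mouth above the nose.
- hook_floor (a point): Nominal middle of the hook's inner floor, 10 mm below the nose's tip and 11 mm behind it (x); real height up to 9 mm off, as the nose. When the ring's top bar sits on the floor, its centre is 4 to 5 mm above it, and the latch can shut; with the bar more than about 3 mm higher the latch stays open. When the paddle hangs, the ring's centre is about 17 to 21 mm below the real floor.
- entry (a point): Where the ring's centre should be to start (axes as the stand's): 25 mm in front of the nose, 10 mm below its nominal tip, ring's axis along x, handle out to either side (y). The ring's top bar is then 15 mm above the nominal tip and its bottom bar 35 mm below: moved straight along +x it clears the nose and underside at any hook height, the nose passes into the hole and the top bar meets the latch.
- latch (a joint): Sprung latch: steel strip 35 mm long, 10 mm wide, 3 mm thick, upright above the nose, pivot at the top 36 mm above the nose's tip, free end at the nose. 0 = shut; grows as its lower end swings inward (+x), to 1.3 rad. Spring torque 0.03 N m at 0 to 0.05 at 1.3, so 1 to 4 N at the ring. It cannot swing outward.
- spare_paddle: Bystander: a paddle without a ring lying flat, 130 mm long, 18 mm high; origin on its underside. Leave alone.
- pliers: Bystander: small pliers lying flat, 120 mm long, 12 mm high; origin on the underside at the pivot. Leave alone.
- dish: Bystander: white dish for beads, 90 mm across, 25 mm high; origin under its centre. Leave alone.
- brass_block: Bystander: brass block 50 x 40 x 30 mm; origin under its centre. Leave alone.
- rod_pot: Bystander: clay pot with glass rods, 74 mm across, pot 90 mm and rods about 240 mm high; origin under its centre. Leave alone.
Not all that is in view belongs to the job. What is shaped like the paddle but green or turquoise is not meant.

How it is judged:
On the way, in this order (a step that is already met when the one before it is completed fails the run):
1. the held ring pushes the latch inward (value of joint latch above 0.25 rad and contact force between paddle and stand above 0.5 N and contact force between the fingers and paddle above 2 N), for 0.1 s.
2. still held, the ring's bar is behind the nose and the latch has snapped shut (x of paddle in the frame of nose between 0.005 and 0.018 m and y of paddle in the frame of nose between -0.02 and 0.02 m and z of paddle in the frame of nose between -0.043 and -0.015 m and value of joint latch below 0.12 rad and contact force between the fingers and paddle above 2 N), for 0.1 s.
At the end, for the whole second after the job is handed in: The paddle hangs from the hook by its ring, released (it may sway), the ring's centre 4 to 48 mm below the nominal nose tip, 2 to 20 mm behind it and within 30 mm of it in y, the latch shut (below 0.12 rad) (x of paddle in the frame of nose between 0.002 and 0.02 m and y of paddle in the frame of nose between -0.03 and 0.03 m and z of paddle in the frame of nose between -0.048 and -0.004 m and value of joint latch below 0.12 rad); the robot touches nothing.
It fails at once if the held paddle presses the hook or stand with more than 10 N (contact force between paddle and stand above 10 N and contact force between the fingers and paddle above 1 N).
It fails at once if the robot itself pushes on the stand, hook or latch (over 1 N) (contact force between any of the fingers, the arm and stand above 1 N).
It fails at once if another thing on the bench is moved by more than 20 mm (distance of any of spare_paddle, pliers, dish, brass_block, rod_pot from where it was at the start of the episode above 0.02 m).
It also fails if it takes over 46 s, if anything falls off the work surface, if the arm or the gripper's body presses on something with over 40 N, if the wrist force passes 120 N, or if a joint passes its speed limit or range.

## Working session

There is one attempt and no reset: what is moved stays moved. The work goes in short steps, Python scripts to look and compute and a tool call to move; the robot and the scene stay as the last step left them, time stands still between calls to the robot, and variables do not carry over. Pictures are saved under pics/ and viewed, at most 10 in all, crops included, and the job is handed in when it is done.

Besides the shell and the picture viewer there is one more tool, called after "Request:" as name(argument=value, ...), one argument or row to a line, values as JSON. send_rows: Moves the arm, as the interface text tells. Its arguments: {"type":"object","properties":{"steps":{"type":"array"},"newtons":{"type":"number"}},"required":["steps"]}

```bash
mkdir -p pics
cat > h.py <<'E'
import numpy as np, cv2
from station import ctrl
from scipy.spatial.transform import Rotation as R
def K(p):
    f=200/np.tan(np.radians(p['fovy'])/2); return np.array([[f,0,p['cx']],[0,f,p['cy']],[0,0,1]])
def toworld(p,P,state=None):
    P=np.atleast_2d(P)
    if 'extrinsics' in p:
        T=np.linalg.inv(p['extrinsics'])
    else:
        W=np.eye(4); q=state['ee_rot']; W[:3,:3]=R.from_quat([q[1],q[2],q[3],q[0]]).as_matrix(); W[:3,3]=state['tool_pos']
        T=W@np.array(p['tool_from_camera'])
    return P@T[:3,:3].T+T[:3,3]
def cloud(p,state=None):
    v,u=np.nonzero(p['range_z']>0); z=p['range_z'][v,u]
    n=cv2.undistortPoints(np.stack([u,v],1).astype(float)[:,None],K(p),np.array(p['dist_coeffs']))[:,0]
    return u,v,toworld(p,np.c_[n*z[:,None],z],state)
def pix(p,W):
    E=np.array(p['extrinsics']); W=np.atleast_2d(W).astype(float)
    return cv2.projectPoints(W,cv2.Rodrigues(E[:3,:3])[0],E[:3,3],K(p),np.array(p['dist_coeffs']))[0][:,0]
def save(p,n,crop=None,s=1):
    f=p['frame'][:,:,::-1]
    if crop: f=f[crop[1]:crop[3],crop[0]:crop[2]]
    cv2.imwrite('pics/'+n,cv2.resize(f,None,fx=s,fy=s,interpolation=cv2.INTER_CUBIC))
E
python3 - <<'E'
from h import *
s=ctrl.read_state(); print(s)
for n in ['top','side']:
    p=ctrl.snapshot(n); save(p,n+'0.png')
    for t in ['paddle','stand','latch','spare_paddle','pliers','dish','brass_block','rod_pot']:
        for d in ctrl.boxes_of(t,p):
            w=toworld(p,d['point'])[0]; print(n,t,round(d['conf'],2),w.round(3),pix(p,w)[0].round())
E
```

```text
{'time': 0.0, 'qpos': array([-1.16800174,  0.46836888, -0.01158703,  1.60361099,  0.00599171,
        1.07142896, -0.05630393]), 'qd': array([-4.04164158e-04, -1.05164530e-03, -2.19990538e-04, -8.95209444e-04,
       -6.54975849e-04, -3.32993514e-05,  1.00902022e-03]), 'tau': array([ 1.89349676e-04, -5.20555866e+01, -1.23503528e-02, -2.43752521e+01,
       -5.66194905e-02,  1.73046102e-02,  1.80967800e-04]), 'tool_pos': array([0.28020489, 0.58622478, 0.40375067]), 'ee_rot': array([-1.35797973e-04,  2.21098027e-01,  9.75251182e-01, -8.80491496e-04]), 'ft_force': array([0.4830706 , 0.17998825, 0.16389015]), 'wrist_torque': array([ 0.02087351, -0.00731417,  0.01371786]), 'finger_force': 0.0, 'grip_width': 0.0918839557498283}
top paddle 0.95 [ 0.45  -0.513  0.047] [471. 218.]
top paddle 0.8 [ 0.526 -0.28   0.042] [388. 192.]
top paddle 0.57 [ 0.164 -0.328  0.041] [408. 323.]
top paddle 0.47 [0.334 0.165 0.01 ] [229. 261.]
top stand 0.78 [0.62  0.104 0.012] [253. 162.]
top spare_paddle 0.72 [ 0.347 -0.138  0.014] [337. 256.]
top pliers 0.53 [0.332 0.165 0.012] [230. 261.]
top dish 0.63 [ 0.694 -0.161  0.019] [344. 136.]
top dish 0.3 [ 0.346 -0.143  0.017] [339. 256.]
top brass_block 0.77 [ 0.324 -0.278  0.029] [388. 264.]
top rod_pot 0.78 [0.458 0.311 0.069] [174. 215.]
side paddle 0.87 [ 0.518 -0.315  0.043] [360. 312.]
side paddle 0.67 [ 0.156 -0.333  0.036] [203. 332.]
side paddle 0.57 [ 0.43  -0.483  0.038] [329. 386.]
side stand 0.91 [0.618 0.098 0.079] [376. 178.]
side latch 0.71 [0.623 0.1   0.081] [378. 177.]
side latch 0.32 [ 0.519 -0.317  0.042] [361. 313.]
side spare_paddle 0.95 [ 0.338 -0.148  0.013] [282. 267.]
side spare_paddle 0.16 [0.622 0.098 0.079] [378. 178.]
side pliers 0.5 [0.332 0.16  0.006] [277. 187.]
side dish 0.76 [ 0.697 -0.15   0.012] [419. 259.]
side brass_block 0.56 [ 0.321 -0.288  0.027] [276. 312.]
side rod_pot 0.61 [0.452 0.286 0.078] [314. 140.]
```

View pics/top0.png

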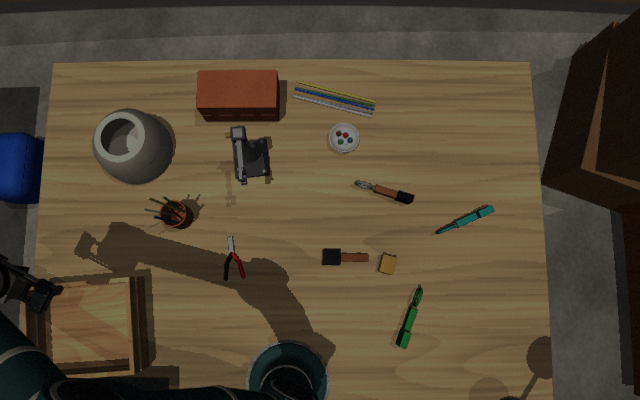

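View pics/side0.png

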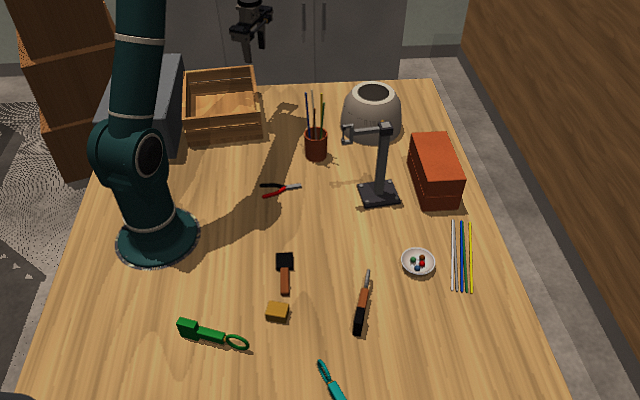

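Top picture: the candidates are the wood/black paddle with a grey ring (ring 360,184, blade 405,197), the turquoise one (467,219) and the green one (410,317). Only the first has the steel ring, wooden handle and black blade. The ringless one (345,257) is the spare paddle. The stand's base is at (252,158) and its hook is near (238,170).

Run:
```python
from h import *
pt=ctrl.snapshot('top'); ps=ctrl.snapshot('side')
a=cv2.resize(pt['frame'][165:220,335:435],(600,330),interpolation=cv2.INTER_CUBIC)
b=cv2.resize(ps['frame'][105:215,325:425],(240,264),interpolation=cv2.INTER_CUBIC)
im=np.zeros((600,800,3),np.uint8); im[:330,:600]=a; im[336:600,:240]=b
c=cv2.resize(pt['frame'][115:195,215:285],(231,264),interpolation=cv2.INTER_CUBIC); im[336:600,250:481]=c
cv2.imwrite('pics/crop.png',im[:,:,::-1])
P=[]
for p,n in((pt,'top'),(ps,'side')):
    u,v,w=cloud(p)
    m=(abs(w[:,0]-.53)<.12)&(abs(w[:,1]+.29)<.12)&(w[:,2]>.012)&(w[:,2]<.08)
    q=w[m]; r=cv2.minAreaRect((q[:,:2]*1000).astype(np.float32)); print(n,'paddle',m.sum(),r,q[:,2].max())
    m2=(abs(w[:,0]-.6)<.13)&(abs(w[:,1]-.1)<.1)&(w[:,2]>.02)&(w[:,2]<.4)
    q2=w[m2]; 
    for lo,hi in((.05,.15),(.15,.195),(.195,.22),(.22,.235),(.235,.25),(.25,.28),(.28,.4)):
        k=q2[(q2[:,2]>lo)&(q2[:,2]<hi)]
        if len(k): print(n,lo,len(k),k.min(0).round(3),k.max(0).round(3),np.median(k,0).round(3))
    m3=(abs(w[:,0]-.63)<.13)&(abs(w[:,1]-.1)<.1)&(w[:,2]>.007)&(w[:,2]<.017)
    print('base',m3.sum(),cv2.minAreaRect((w[m3][:,:2]*1000).astype(np.float32)))
    np.save(n+'.npy',np.c_[u,v,w])
```

```text
top paddle 437 ((553.8247680664062, -242.77096557617188), (232.0197296142578, 66.55596923828125), 52.78846740722656) 0.0635443386845449
top 0.05 108 [0.618 0.098 0.052] [0.644 0.122 0.149] [0.62  0.105 0.1  ]
top 0.15 48 [0.619 0.098 0.152] [0.643 0.113 0.195] [0.622 0.1   0.174]
top 0.195 24 [0.514 0.093 0.196] [0.624 0.107 0.22 ] [0.538 0.099 0.215]
top 0.22 28 [0.513 0.091 0.22 ] [0.542 0.103 0.235] [0.521 0.095 0.227]
top 0.235 89 [0.516 0.093 0.235] [0.644 0.142 0.25 ] [0.605 0.104 0.248]
top 0.25 407 [0.513 0.091 0.25 ] [0.65  0.14  0.276] [0.615 0.105 0.258]
base 843 ((630.9246826171875, 102.68696594238281), (244.0304412841797, 169.80616760253906), 5.273393154144287)
side paddle 487 ((554.21044921875, -248.40951538085938), (233.38906860351562, 66.66133117675781), 51.78862380981445) 0.06261056375084406
side 0.05 274 [0.615 0.091 0.05 ] [0.642 0.12  0.15 ] [0.626 0.098 0.102]
side 0.15 135 [0.616 0.091 0.15 ] [0.642 0.12  0.195] [0.626 0.099 0.172]
side 0.195 125 [0.512 0.087 0.195] [0.642 0.118 0.22 ] [0.618 0.097 0.212]
side 0.22 69 [0.512 0.088 0.22 ] [0.644 0.104 0.235] [0.541 0.094 0.227]
side 0.235 221 [0.514 0.088 0.235] [0.648 0.14  0.25 ] [0.586 0.097 0.244]
side 0.25 248 [0.511 0.088 0.25 ] [0.646 0.139 0.273] [0.612 0.098 0.256]
base 733 ((663.317138671875, 103.62796020507812), (177.15496826171875, 172.0598602294922), 5.63437557220459)
```

View pics/crop.png

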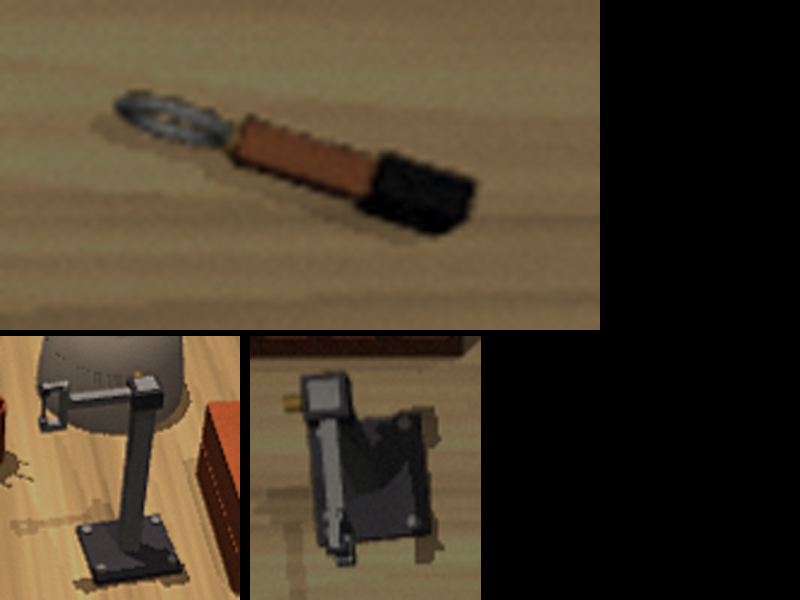

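The crop shows the steel ring, wooden handle and black blade, so this is the paddle meant. Next I fit the poses.

Run:
```python
from h import *
for n in('top','side'):
    a=np.load(n+'.npy'); w=a[:,2:]
    m=(w[:,0]>.44)&(w[:,0]<.63)&(w[:,1]<-.19)&(w[:,1]>-.40)&(w[:,2]>.010)&(w[:,2]<.08)
    q=w[m]; r=cv2.minAreaRect((q[:,:2]*1000).astype(np.float32)); print(n,m.sum(),r,cv2.boxPoints(r).round(1).tolist())
    h=q[q[:,2]>.03]; r=cv2.minAreaRect((h[:,:2]*1000).astype(np.float32)); print(' upper',r)
    # handle top and blade top
    for lo,hi in((.032,.045),(.054,.07)):
        k=q[(q[:,2]>lo)&(q[:,2]<hi)]; r=cv2.minAreaRect((k[:,:2]*1000).astype(np.float32)); print(lo,len(k),r,np.median(k,0).round(4))
    # stand
    k=w[(w[:,0]>.5)&(w[:,0]<.60)&(abs(w[:,1]-.1)<.03)&(w[:,2]>.19)&(w[:,2]<.3)]
    b=k[(k[:,2]>.235)&(k[:,0]<.595)]; print(' arm fit y=a+b x',np.polyfit(b[:,0],b[:,1],1),cv2.minAreaRect((b[:,:2]*1000).astype(np.float32)))
    p=w[(w[:,2]>.05)&(w[:,2]<.22)&(w[:,0]>.60)&(w[:,0]<.66)&(abs(w[:,1]-.1)<.04)]; print(' post',cv2.minAreaRect((p[:,:2]*1000).astype(np.float32)))
    t=w[(w[:,2]>.25)&(w[:,0]>.60)&(w[:,0]<.66)&(abs(w[:,1]-.1)<.028)]; print(' post/clamp top',np.percentile(t,[2,50,98],axis=0).round(4).tolist())
    B=w[(w[:,2]>.009)&(w[:,2]<.016)&(w[:,0]>.55)&(w[:,0]<.70)&(w[:,1]>.03)&(w[:,1]<.17)]; print(' base',cv2.minAreaRect((B[:,:2]*1000).astype(np.float32)))
    for x0 in np.arange(.50,.60,.01):
        c=k[(k[:,0]>=x0)&(k[:,0]<x0+.01)]
        if len(c): print('  %.2f'%x0,len(c),c[:,2].min().round(4),c[:,2].max().round(4),c[:,1].min().round(4),c[:,1].max().round(4))
```

```text
top 440 ((531.5088500976562, -269.8394470214844), (164.53857421875, 21.812755584716797), 71.77485656738281) [[495.3999938964844, -344.6000061035156], [516.0999755859375, -351.3999938964844], [567.5999755859375, -195.10000610351562], [546.9000244140625, -188.3000030517578]]
 upper ((531.5226440429688, -269.7282409667969), (164.33433532714844, 21.704971313476562), 71.8589096069336)
0.032 194 ((531.2280883789062, -269.314453125), (163.83712768554688, 20.760963439941406), 72.5547866821289) [ 0.528  -0.2749  0.0401]
0.054 118 ((529.4097290039062, -275.1624450683594), (152.714599609375, 20.84499168395996), 71.74242401123047) [ 0.5138 -0.322   0.0573]
 arm fit y=a+b x [0.11584273 0.03735699] ((554.140380859375, 101.92095184326172), (81.81652069091797, 13.418416976928711), 6.37117862701416)
 post ((626.27734375, 104.68183898925781), (17.464685440063477, 31.58262062072754), 48.16846466064453)
 post/clamp top [[0.6028, 0.0946, 0.251], [0.6269, 0.1091, 0.2579], [0.6471, 0.1259, 0.2622]]
 base ((632.1956787109375, 111.08296203613281), (110.34357452392578, 100.39718627929688), 6.34147310256958)
 
[... 1055 characters left out ...]
24560546875, 19.725034713745117), 6.533194541931152)
 post ((628.7064208984375, 106.64979553222656), (25.916107177734375, 29.9646053314209), 6.547338008880615)
 post/clamp top [[0.6054, 0.0898, 0.2504], [0.6266, 0.1044, 0.256], [0.6451, 0.1265, 0.2612]]
 base ((629.4986572265625, 105.12898254394531), (109.86442565917969, 102.77139282226562), 5.946388244628906)
  0.51 62 0.2113 0.2719 0.0878 0.1055
  0.52 33 0.212 0.2729 0.0875 0.1021
  0.53 74 0.2095 0.2716 0.088 0.1054
  0.54 34 0.2127 0.2705 0.0905 0.1046
  0.55 26 0.2369 0.252 0.0923 0.1098
  0.56 23 0.2401 0.2527 0.0924 0.108
  0.57 24 0.2363 0.2512 0.0938 0.1092
  0.58 24 0.2388 0.2514 0.0949 0.1078
  0.59 29 0.2372 0.2526 0.0942 0.1116
```

Run:
```python
from h import *
p=ctrl.snapshot('wrist'); print(np.array(p['tool_from_camera']).round(3),p['fovy'])
```

```text
[[-0.    -0.973 -0.233  0.065]
 [ 1.    -0.     0.     0.   ]
 [-0.    -0.233  0.973  0.021]
 [ 0.     0.     0.     1.   ]] 62.22362729478196
```

Request:
send_rows(
  steps=[
    [[0,0,-1],[0,0,0],91],
    [[0,0,-1],[0,0,0],91],
    [[-0.5,-0.5,-1],[0,0,0],91],
    [[-1,-0.9,-0.5],[0,0,0],91],
    [[-1,-0.9,0],[0,0,0],91],
    [[-1,-0.9,0],[0,0,0],91],
    [[-1,-0.9,0],[0,0,0],91],
    [[-1,-0.9,0],[0,0,0],91],
    [[-1,-0.9,0],[0,0,0],91],
    [[-1,-0.9,0],[0,0,0],91],
    [[-1,-0.9,0],[0,0,0],91],
    [[-1,-0.9,0],[0,0,0],91],
  ],
)

```text
time: 2.25
tool_pos: [0.4265, 0.2291, 0.51]
ee_rot: [0.0, 0.221, 0.975, 0.0]
ft_force: [0.7, -0.3, -0.4]
grip_width: 0.0907
finger_force: 0.0
```

Request:
send_rows(
  steps=[
    [[-0.96,-0.87,0],[0,0,0],91],
    [[-0.96,-0.87,0],[0,0,0],91],
    [[-0.96,-0.87,0],[0,0,0],91],
    [[-0.96,-0.87,0],[0,0,0],91],
    [[-0.96,-0.87,0],[0,0,1],91],
    [[0,0,0],[0,0,1],91],
    [[0,0,0],[0,0,1],91],
    [[0,0,0],[0,0,1],91],
    [[0,0,0],[0,0,1],91],
    [[0,0,0],[0,0,1],91],
    [[0,0,0],[0,0,1],91],
    [[0,0,0],[0,0,1],91],
  ],
)

```text
time: 3.45
tool_pos: [0.4997, 0.0509, 0.5098]
ee_rot: [0.0, 0.543, 0.84, 0.0]
ft_force: [0.2, -0.2, 0.3]
grip_width: 0.0911
finger_force: 0.0
```

Request:
send_rows(
  steps=[
    [[0,0,0],[0,0,1],91],
    [[0,0,0],[0,0,1],91],
    [[0,0,0],[0,0,1],91],
    [[0,0,0],[0,0,0.6],91],
    [[0,0,0],[0,0,0],91],
  ],
)

```text
time: 3.95
tool_pos: [0.4998, 0.0509, 0.5098]
ee_rot: [0.0, 0.666, 0.746, 0.0]
ft_force: [-0.0, -0.1, 0.3]
grip_width: 0.0908
finger_force: 0.0
```

Run:
```python
from h import *
s=ctrl.read_state(); p=ctrl.snapshot('wrist'); save(p,'w1.png'); print(s['tool_pos'],s['ee_rot'],s['qpos'])
u,v,w=cloud(p,s); np.save('w1.npy',np.c_[u,v,w])
k=w[(w[:,0]>.49)&(w[:,0]<.67)&(w[:,1]>.04)&(w[:,1]<.2)]
b=k[(k[:,2]>.23)&(k[:,2]<.29)&(k[:,0]<.597)]
print('arm',cv2.minAreaRect((b[:,:2]*1000).astype(np.float32)),b[:,0].min())
B=w[(w[:,2]>.008)&(w[:,2]<.016)&(w[:,0]>.55)&(w[:,0]<.70)&(w[:,1]>.03)&(w[:,1]<.17)]; print(' base',cv2.minAreaRect((B[:,:2]*1000).astype(np.float32)),np.median(B[:,2]))
for x0 in np.arange(.50,.66,.005):
    c=k[(k[:,0]>=x0)&(k[:,0]<x0+.005)&(k[:,2]>.19)&(k[:,1]<.14)]
    if len(c): print('  %.3f'%x0,len(c),np.percentile(c[:,2],[0,50,98]).round(4),np.percentile(c[:,1],[1,99]).round(4))
```

```text
[0.49975301 0.05091778 0.50983402] [6.33542011e-05 6.66192795e-01 7.45779546e-01 1.60153633e-04] [-5.71333943e-01  1.07756916e-01  4.42495758e-01  1.85130926e+00
 -4.96889205e-02  1.19293387e+00 -1.42828310e-04]
arm ((555.302001953125, 103.14302825927734), (84.79261779785156, 13.998330116271973), 6.747907638549805) 0.5126430789530196
 base ((632.543701171875, 111.58961486816406), (110.60133361816406, 99.62480926513672), 6.53855037689209) 0.011123626380564161
  0.500 1607 [0.4192 0.4327 0.4453] [0.0687 0.0784]
  0.505 1604 [0.4192 0.4327 0.4456] [0.0691 0.079 ]
  0.510 1733 [0.2132 0.4253 0.4455] [0.0698 0.1038]
  0.515 1854 [0.2147 0.425  0.4455] [0.0704 0.1053]
  0.520 1794 [0.2135 0.4253 0.4455] [0.071  0.1052]
  0.525 1741 [0.2143 0.4252 0.4456] [0.0715 0.1052]
  0.530 1787 [0.2134 0.4252 0.4457] [0.0722 0.1053]
  0.535 1910 [0.214  0.425  0.4457] [0.0727 0.1078]
  0.540 2613 [0.2137 0.4241 0.4458] [0.0595 0.1054]
  0.545 10006 [0.2392 0.4215 0.4443] [0.0477 0.0886]
  0.550 4108 [0.2389 0.4288 0.4417] [0.046  0.1054]
  0.555 3327 [0.2389 0.4299 0.4327] [0.0668 0.1068]
  0.560 1591
[... 206 characters left out ...]
0.2495 0.2514 0.2529] [0.0929 0.1122]
  0.585 118 [0.2497 0.2512 0.2525] [0.1011 0.1128]
  0.590 120 [0.25   0.2514 0.2529] [0.1015 0.1132]
  0.595 122 [0.2497 0.2513 0.2525] [0.1015 0.1139]
  0.600 124 [0.2497 0.2512 0.2525] [0.102  0.1144]
  0.605 128 [0.2492 0.2513 0.2525] [0.1026 0.1149]
  0.610 471 [0.2338 0.2513 0.2576] [0.1011 0.1267]
  0.615 742 [0.1905 0.2554 0.2588] [0.0933 0.1267]
  0.620 515 [0.2063 0.2577 0.2602] [0.0939 0.1397]
  0.625 500 [0.2478 0.2578 0.2601] [0.0943 0.1393]
  0.630 412 [0.2486 0.2583 0.2603] [0.0948 0.1384]
  0.635 348 [0.2419 0.2585 0.2602] [0.0953 0.1291]
  0.640 293 [0.2416 0.2577 0.2597] [0.0958 0.1299]
  0.645 158 [0.2549 0.257  0.2582] [0.0962 0.1289]
```

View pics/w1.png

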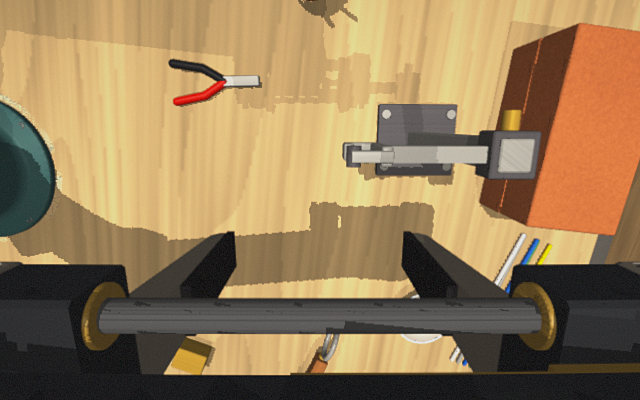

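Run:
```python
from h import *
y=np.radians(6.5); o=np.array([.518,.0985])
for n in('w1','top','side'):
    a=np.load(n+'.npy'); w=a[:,2:]; d=w[:,:2]-o
    X=d@[np.cos(y),np.sin(y)]*1000; Y=d@[-np.sin(y),np.cos(y)]*1000; Z=w[:,2]*1000
    near=(abs(Y)<11)&(X>-12)&(X<40)&(Z>195)&(Z<300)
    print(n)
    for x0 in range(-10,34,2):
        m=near&(X>=x0)&(X<x0+2)
        if m.sum(): print(x0,m.sum(),'z',np.percentile(Z[m],[0,25,50,75,100]).round(1),'y',np.percentile(Y[m],[2,98]).round(1))
    m=(X>90)&(X<140)&(abs(Y)<30)&(Z>248)&(Z<270); print('top post/clamp X',np.percentile(X[m],[1,99]).round(1),'Z hist',np.histogram(Z[m],bins=range(248,270,2))[0])
    m=(abs(X-114)<10)&(abs(Y)<10)&(Z>248)&(Z<270); print('post z',np.median(Z[m]))
    m=(X>40)&(X<90)&(abs(Y)<10)&(Z>235)&(Z<270); print('arm Y',np.percentile(Y[m],[1,99]).round(1),np.median(Z[m]))
```

```text
w1
-6 42 z [264.8 266.2 267.1 267.9 268.9] y [-6.4  6.5]
-4 127 z [213.2 228.2 267.4 269.1 270.5] y [-6.2  7. ]
-2 78 z [214.8 269.3 270.1 270.9 272.2] y [-6.5  7.2]
0 76 z [214.9 269.8 270.5 271.3 272.2] y [-6.5  7.2]
2 78 z [214.7 269.3 270.4 271.3 273.4] y [-6.6  7.2]
4 55 z [213.5 267.7 270.7 271.6 272.5] y [-5.5  7.2]
6 49 z [215.4 270.1 271.  271.4 272.5] y [-3.2  7.2]
8 48 z [214.8 270.2 270.9 271.5 272.8] y [-3.1  7.2]
10 52 z [214.9 219.7 270.9 271.4 272.7] y [-3.1  7.2]
12 58 z [214.3 219.4 270.7 271.4 273.1] y [-3.1  7.1]
14 62 z [213.4 219.3 270.7 271.3 272.8] y [-3.1  7.1]
16 54 z [214.  219.6 270.5 271.5 272.5] y [-3.1  6.6]
18 154 z [214.  238.3 259.1 269.8 272.6] y [-5.9  7.1]
20 72 z [214.  268.6 269.9 270.9 272.3] y [-6.   7.2]
22 75 z [213.7 268.6 269.8 271.3 272.5] y [-6.1  7.2]
24 57 z [231.  268.8 270.5 271.4 272.5] y [-6.   6.9]
26 2 z [266.2 266.5 266.8 267.1 267.4] y [4.3 5. ]
28 8 z [239.2 240.1 250.6 251.  252.1] y [4.7 6.2]
30 40 z [239.5 250.8 251.3 251.9 252.8] y [-5.3  6.1]
32 51 z [238.9 251.  251.5 252.1 253.8] y [-5.1  6.1]
top post/clamp X [ 91.2 12
[... 1880 characters left out ...]
.2 254.1 271.2] y [-8.4 -4.4]
14 20 z [214.  226.8 241.9 257.9 270.7] y [-10.8   4.7]
16 18 z [215.  226.4 238.7 253.5 270.2] y [-10.6   4.6]
18 19 z [209.5 233.5 248.2 260.7 271.6] y [-10.4  -1.8]
20 16 z [214.1 238.1 248.9 260.9 271. ] y [-10.5  -5.9]
22 9 z [212.7 220.4 228.4 250.9 270.5] y [-9.6 -1.6]
24 4 z [239.5 239.6 243.9 249.7 254.5] y [-7.1 -1.6]
26 4 z [242.5 245.4 247.5 249.7 252.8] y [-8.   0.3]
28 9 z [237.3 243.3 248.6 250.8 251.4] y [-10.6   2.3]
30 1 z [250. 250. 250. 250. 250.] y [-0.7 -0.7]
32 7 z [238.6 242.8 246.7 249.2 252. ] y [-7.6  6.2]
top post/clamp X [ 91.3 127.5] Z hist [13  8 19 37 35 22  7  1  0  0]
post z 257.96482503728294
arm Y [-9.5  4.6] 247.5881933506181
```

The wrist picture shows the hook at (350,153) and the post at (516,155). It agrees with the top camera: stand origin about (0.518, 0.0985), yaw 6.5°, hook about 5 mm higher than nominal. Now to the paddle.

Request:
send_rows(
  steps=[
    [[-1,-0.02,0],[0,0,0],91],
    [[-1,-0.02,0],[0,0,0],91],
    [[-1,-0.02,0],[0,0,0],91],
    [[-1,-0.02,0.5],[0,0,0],91],
    [[-1,-0.02,0.6],[0,0,0],91],
    [[-1,-0.02,0.6],[0,0,0],91],
    [[-1,-0.02,0.6],[0,0,0],91],
    [[-1,-0.02,0.6],[0,0,0],91],
    [[-1,-0.02,0.6],[0,0,0],91],
    [[-1,-0.02,0.4],[0,0,0],91],
    [[-0.9,0,0],[0,0,0],91],
    [[0,0,0],[0,0,1],91],
  ],
)

```text
time: 5.2
tool_pos: [0.5297, -0.2788, 0.3924]
ee_rot: [0.001, 0.7, 0.714, -0.001]
ft_force: [0.6, -0.8, -0.1]
grip_width: 0.0908
finger_force: 0.0
```

Request:
send_rows(
  steps=[
    [[0,0,0],[0,0,1],91],
    [[0,0,0],[0,0,1],91],
    [[0,0,0],[0,0,1],91],
    [[0,0,0],[0,0,0.9],91],
    [[0,0,0],[0,0,0],91],
  ],
)

```text
time: 5.7
tool_pos: [0.5308, -0.2745, 0.3926]
ee_rot: [-0.0, 0.809, 0.588, -0.0]
ft_force: [-0.5, 1.2, -0.3]
grip_width: 0.0909
finger_force: 0.0
```

Run:
```python
from h import *
s=ctrl.read_state(); p=ctrl.snapshot('wrist'); save(p,'w2.png'); print(s['tool_pos'],s['ee_rot'])
u,v,w=cloud(p,s)
m=(w[:,0]>.44)&(w[:,0]<.63)&(w[:,1]<-.18)&(w[:,1]>-.40)&(w[:,2]>.012)&(w[:,2]<.08)
q=w[m]
for nm,k in(('all',q),('blade',q[q[:,2]>.052]),('handle',q[(q[:,2]>.036)&(q[:,2]<.044)])):
    if len(k)>5: r=cv2.minAreaRect((k[:,:2]*1000).astype(np.float32)); print(nm,len(k),r,cv2.boxPoints(r).round(1).tolist())
```

```text
[ 0.53075311 -0.27450745  0.39256819] [-1.19160742e-05  8.08899372e-01  5.87947094e-01 -1.42283767e-04]
all 2641 ((531.3417358398438, -268.79241943359375), (169.98153686523438, 19.890771865844727), 72.37259674072266) [[496.1000061035156, -346.79998779296875], [515.0999755859375, -352.79998779296875], [566.5999755859375, -190.8000030517578], [547.5999755859375, -184.8000030517578]]
blade 1099 ((529.72998046875, -274.5491943359375), (158.03945922851562, 19.559221267700195), 72.08708953857422) [[496.1000061035156, -346.70001220703125], [514.7000122070312, -352.70001220703125], [563.2999877929688, -202.39999389648438], [544.7000122070312, -196.39999389648438]]
handle 1282 ((537.8119506835938, -248.21939086914062), (126.79084777832031, 19.890783309936523), 72.43006134033203) [[509.20001220703125, -305.70001220703125], [528.2000122070312, -311.70001220703125], [566.4000244140625, -190.8000030517578], [547.5, -184.8000030517578]]
```

View pics/w2.png

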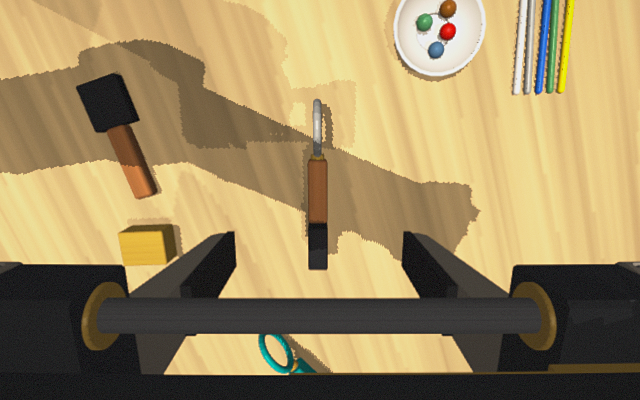

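The wrist picture shows the paddle (ring at 318,125, handle 318,190) centred between the fingers. Descend and grasp.

Request:
send_rows(
  newtons=30,
  steps=[
    [[0,-0.04,0.9],[0,0,0],91],
    [[0,0,0.9],[0,0,0],91],
    [[0,0,0.9],[0,0,0],91],
    [[0,0,0.9],[0,0,0],91],
    [[0,0,0.9],[0,0,0],91],
    [[0,0,0.9],[0,0,0],91],
    [[0,0,0.6],[0,0,0],91],
    [[0,0,0.4],[0,0,0],91],
    [[0,0,0],[0,0,0],60],
    [[0,0,0],[0,0,0],30],
    [[0,0,0],[0,0,0],10],
    [[0,0,0],[0,0,0],10],
  ],
)

```text
time: 6.95
tool_pos: [0.5299, -0.2744, 0.2018]
ee_rot: [0.001, 0.809, 0.588, 0.001]
ft_force: [0.0, 0.7, -0.2]
grip_width: 0.061
finger_force: 0.0
```

Request:
send_rows(
  steps=[
    [[0,0,0],[0,0,0],10],
    [[0,0,0],[0,0,0],10],
    [[0,0,0],[0,0,0],10],
    [[0,0,0],[0,0,0],10],
    [[0,0,0],[0,0,0],10],
  ],
)

```text
time: 7.45
tool_pos: [0.5295, -0.2743, 0.2007]
ee_rot: [0.0, 0.809, 0.587, 0.0]
ft_force: [-0.2, -0.4, 0.4]
grip_width: 0.0213
finger_force: 0.0
```

Request:
send_rows(
  steps=[
    [[0,0,0],[0,0,0],10],
    [[0,0,0],[0,0,0],10],
    [[0,0,0],[0,0,0],10],
    [[0,0,-0.3],[0,0,0],10],
    [[0,0,-0.7],[0,0,0],10],
    [[0,0,-0.9],[0,0,0],10],
    [[0,0,-0.9],[0,0,0],10],
    [[0,0,-0.9],[0,0,0],10],
    [[0,0,-0.9],[0,0,-0.5],10],
    [[0,0,-0.8],[0,0,-0.7],10],
    [[0,0,-0.6],[0,0,-0.9],10],
    [[0,0,-0.3],[0,0,-0.9],10],
  ],
)

```text
time: 8.65
tool_pos: [0.5294, -0.2746, 0.3921]
ee_rot: [0.001, 0.725, 0.689, 0.001]
ft_force: [-0.0, 0.7, -1.5]
grip_width: 0.0195
finger_force: 30.0
```

Request:
send_rows(
  steps=[
    [[0,0,0],[0,0,-0.9],10],
    [[0,0,0],[0,0,-0.7],10],
    [[0,0,0],[0,0,-0.3],10],
    [[0,0,0],[0,0,0],10],
    [[0,0,0],[0,0,0],10],
  ],
)

```text
time: 9.15
tool_pos: [0.5294, -0.2743, 0.3897]
ee_rot: [-0.0, 0.667, 0.745, -0.0]
ft_force: [0.1, -0.6, -1.5]
grip_width: 0.0201
finger_force: 30.0
```

Request:
send_rows(
  steps=[
    [[0.5,-0.05,0],[0,0,0],10],
    [[0.9,-0.05,0],[0,0,0],10],
    [[1,-0.05,0],[0,0,0],10],
    [[1,-0.05,0],[0,0,0],10],
    [[1,-0.05,0],[0,0,0],10],
    [[1,-0.05,0],[0,0,0],10],
    [[1,-0.05,0],[0,0,0],10],
    [[1,-0.05,0],[0,0,0],10],
    [[1,-0.05,0],[0,0,0],10],
    [[0.9,0,0],[0,0,0],10],
    [[0.7,0,0],[0,0,0],10],
    [[0.3,0,0],[0,0,0],10],
  ],
)

```text
time: 10.35
tool_pos: [0.4805, 0.034, 0.3896]
ee_rot: [-0.001, 0.665, 0.747, 0.0]
ft_force: [-0.3, -0.3, -1.3]
grip_width: 0.0199
finger_force: 30.0
```

Request:
send_rows(
  steps=[
    [[0,0,0],[0,0,0],10],
    [[0,0,0],[0,0,0],10],
    [[0,0,0],[0,0,0],10],
  ],
)

```text
time: 10.65
tool_pos: [0.4813, 0.0301, 0.3897]
ee_rot: [0.0, 0.667, 0.745, -0.0]
ft_force: [-0.2, -0.1, -0.7]
grip_width: 0.0196
finger_force: 30.0
```

Run:
```python
from h import *
s=ctrl.read_state(); print(s['tool_pos'],s['ee_rot'],s['ft_force'],s['wrist_torque'])
p=ctrl.snapshot('wrist'); u,v,w=cloud(p,s)
y=np.radians(6.5); o=np.array([.518,.0985]); d=w[:,:2]-o
X=d@[np.cos(y),np.sin(y)]*1000; Y=d@[-np.sin(y),np.cos(y)]*1000; Z=w[:,2]*1000
m=(X>-75)&(X<-10)&(Y>-35)&(Y<60)&(Z>150)&(Z<300)
q=np.c_[X,Y,Z][m]
for y0 in range(-35,50,5):
    c=q[(q[:,1]>=y0)&(q[:,1]<y0+5)]
    if len(c): print(y0,len(c),np.percentile(c[:,0],[2,50,98]).round(1),np.percentile(c[:,2],[2,50,98]).round(1))
a=cv2.resize(p['frame'][60:300,180:500],(640,480)); 
ps=ctrl.snapshot('side'); b=cv2.resize(ps['frame'][90:190,300:420],(720,600),interpolation=cv2.INTER_CUBIC)
im=np.zeros((600,800,3),np.uint8); im[:330,:440]=cv2.resize(a,(440,330)); im[230:600,440:800]=cv2.resize(b,(360,370)); cv2.imwrite('pics/pre.png',im[:,:,::-1])
```

```text
[0.48134951 0.03005153 0.38970384] [ 1.73084940e-04  6.66961476e-01  7.45092169e-01 -1.37624720e-04] [-0.19910386 -0.12113871 -0.73322204] [-0.06515311  0.03041828 -0.07144912]
-35 3011 [-74.  -41.7 -10.9] [220.2 295.2 299.8]
-30 247 [-50.3 -43.5 -37. ] [214.2 223.1 232.5]
-25 176 [-47.6 -43.9 -40.1] [230.1 235.6 238.9]
-20 216 [-47.4 -43.8 -40. ] [236.3 239.9 242.7]
-15 263 [-47.7 -43.8 -39.9] [239.4 242.8 244.9]
-10 277 [-47.6 -43.8 -40. ] [241.9 244.5 246.1]
-5 289 [-47.5 -43.8 -40.1] [243.  245.2 246.9]
0 297 [-47.4 -43.8 -40.1] [243.  245.1 246.8]
5 302 [-47.4 -43.7 -40.1] [241.1 244.  245.9]
10 282 [-47.4 -43.7 -40. ] [238.5 241.9 243.8]
15 266 [-47.5 -43.7 -39.9] [234.  238.4 241.1]
20 196 [-47.4 -43.7 -40.2] [226.1 232.9 236.7]
25 40 [-46.7 -43.9 -41.2] [223.8 226.7 228.9]
```

View pics/pre.png

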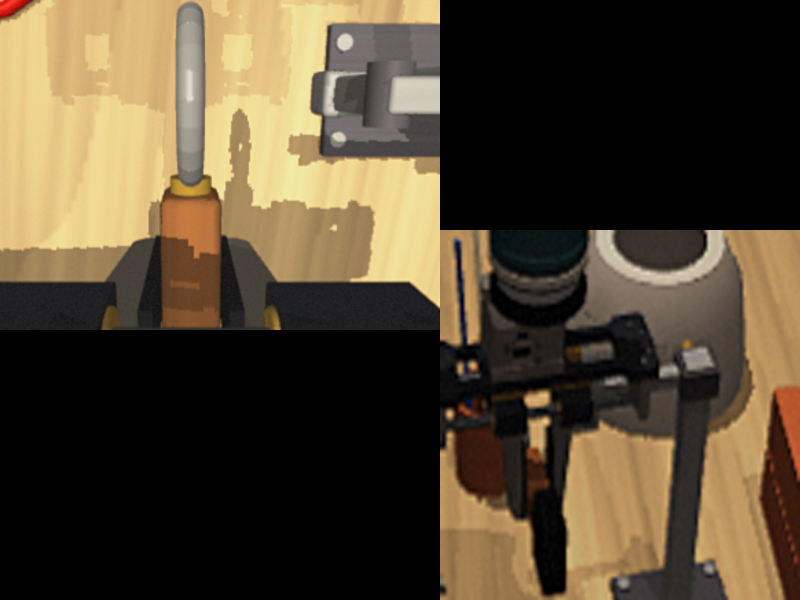

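The crop shows the ring at (190,95) upright, in line with the hook at (330,92). The ring's centre is at stand x = −43.7, y ≈ −1. Approach.

Request:
send_rows(
  steps=[
    [[0,0.3,0],[0,0,0],10],
    [[0,0.4,0],[0,0,0],10],
    [[0,0.3,0],[0,0,0],10],
    [[0,0.1,0],[0,0,0],10],
    [[0,0,0],[0,0,0],10],
    [[0,0,0],[0,0,0],10],
  ],
)

```text
time: 11.35
tool_pos: [0.514, 0.0349, 0.3894]
ee_rot: [-0.0, 0.666, 0.746, -0.0]
ft_force: [-0.4, -0.0, -1.6]
grip_width: 0.0196
finger_force: 30.0
```

Request:
send_rows(
  steps=[
    [[0,0.1,0],[0,0,0],10],
    [[0,0.1,0],[0,0,0],10],
    [[0,0.1,0],[0,0,0],10],
    [[0,0.1,0],[0,0,0],10],
    [[0,0.1,0],[0,0,0],10],
    [[0,0,0],[0,0,0],10],
    [[0,0,0],[0,0,0],10],
  ],
)

```text
time: 12.05
tool_pos: [0.529, 0.0366, 0.3895]
ee_rot: [-0.0, 0.666, 0.746, -0.0]
ft_force: [-1.4, 0.7, -2.8]
grip_width: 0.0195
finger_force: 30.0
```

Request:
send_rows(
  steps=[
    [[0,0.07,0],[0,0,0],10],
    [[0,0.07,0],[0,0,0],10],
    [[0,0.07,0],[0,0,0],10],
    [[0,0,0],[0,0,0],10],
    [[0,0,0],[0,0,0],10],
  ],
)

```text
time: 12.55
tool_pos: [0.5353, 0.0374, 0.3896]
ee_rot: [0.0, 0.666, 0.746, -0.0]
ft_force: [-0.9, 0.6, -1.8]
grip_width: 0.0198
finger_force: 30.0
```

```bash
cat > chk.py <<'E'
from h import *
s=ctrl.read_state(); print(s['tool_pos'],s['ft_force'],s['wrist_torque'])
p=ctrl.snapshot('wrist'); u,v,w=cloud(p,s)
y=np.radians(6.5); o=np.array([.518,.0985]); d=w[:,:2]-o
X=d@[np.cos(y),np.sin(y)]*1000; Y=d@[-np.sin(y),np.cos(y)]*1000; Z=w[:,2]*1000
for nm,a,b in(('bar-y',-24,-10),('mid',-7,7),('bar+y',10,20)):
    m=(X>-12)&(X<40)&(Y>a)&(Y<b)&(Z>190)&(Z<262); c=np.c_[X,Z][m]
    print(nm,m.sum(),np.percentile(c,[2,50,98],axis=0).round(1).tolist() if len(c) else '')
E
python3 chk.py
```

```text
[0.5353352  0.03736224 0.38957334] [-0.92308088  0.59519752 -1.80601412] [-0.13135869  0.23729635  0.06621443]
bar-y 594 [[6.7, 232.0], [10.5, 239.8], [14.3, 243.9]]
mid 1431 [[6.7, 239.9], [32.8, 251.2], [39.7, 257.9]]
bar+y 570 [[6.5, 236.0], [10.6, 240.7], [14.3, 244.1]]
```

Request:
send_rows(
  steps=[
    [[0,0,0.1],[0,0,0],10],
    [[0,0,0.1],[0,0,0],10],
    [[0,0,0.1],[0,0,0],10],
    [[0,0,0.1],[0,0,0],10],
    [[0,0,0],[0,0,0],10],
    [[0,0,0],[0,0,0],10],
  ],
)

```text
time: 13.2
tool_pos: [0.5353, 0.0373, 0.3773]
ee_rot: [0.0, 0.666, 0.746, -0.0]
ft_force: [0.2, -0.3, -4.9]
grip_width: 0.0197
finger_force: 30.0
```

Request:
send_rows(
  steps=[
    [[0,0,0.04],[0,0,0],10],
    [[0,0,0.04],[0,0,0],10],
    [[0,0,0.04],[0,0,0],10],
    [[0,0,0],[0,0,0],10],
    [[0,0,0],[0,0,0],10],
  ],
)

```text
time: 13.7
tool_pos: [0.5354, 0.0374, 0.3743]
ee_rot: [0.0, 0.666, 0.746, 0.0]
ft_force: [0.3, 0.2, -2.6]
grip_width: 0.0199
finger_force: 30.0
```

```bash
python3 chk.py
```

```text
[0.53543293 0.03736497 0.37429289] [ 0.33177483  0.17214212 -2.60107777] [ 2.00184043e-03  5.69089478e-02 -9.38808823e-05]
bar-y 599 [[6.9, 216.1], [10.7, 224.6], [14.6, 228.6]]
mid 1643 [[5.7, 218.8], [33.9, 251.2], [39.8, 252.9]]
bar+y 561 [[7.0, 220.7], [10.8, 225.5], [14.5, 229.0]]
```

Request:
send_rows(
  steps=[
    [[0,0,0.03],[0,0,0],10],
    [[0,0,0.03],[0,0,0],10],
    [[0,0,0],[0,0,0],10],
    [[0,0,0],[0,0,0],10],
  ],
)

```text
time: 14.15
tool_pos: [0.5353, 0.0373, 0.3723]
ee_rot: [-0.0, 0.666, 0.746, 0.0]
ft_force: [-0.5, -0.2, -1.0]
grip_width: 0.0198
finger_force: 30.0
```

```bash
python3 chk.py
```

```text
[0.53527919 0.03733407 0.37226713] [-0.5142476  -0.20203616 -0.97604564] [-0.02183393  0.10196558  0.03432948]
bar-y 601 [[6.7, 214.4], [10.5, 222.4], [14.3, 226.7]]
mid 1672 [[5.4, 218.7], [34.0, 251.2], [39.8, 252.9]]
bar+y 560 [[6.8, 218.7], [10.5, 223.6], [14.2, 226.8]]
```

Request:
send_rows(
  steps=[
    [[0,0,0.03],[0,0,0],10],
    [[0,0,0],[0,0,0],10],
    [[0,0,0],[0,0,0],10],
  ],
)

```text
time: 14.5
tool_pos: [0.5354, 0.0374, 0.3716]
ee_rot: [0.0, 0.666, 0.746, 0.0]
ft_force: [-0.2, 0.9, 0.4]
grip_width: 0.02
finger_force: 30.0
```

Request:
send_rows(
  steps=[
    [[0,0,0.02],[0,0,0],10],
    [[0,0,0],[0,0,0],10],
    [[0,0,0],[0,0,0],10],
  ],
)

```text
time: 14.8
tool_pos: [0.5354, 0.0373, 0.3712]
ee_rot: [0.0, 0.666, 0.746, 0.0]
ft_force: [-1.7, 0.4, 4.1]
grip_width: 0.0193
finger_force: 30.0
```

```bash
python3 chk.py
```

```text
[0.53540975 0.03734225 0.37117419] [-1.74128026  0.44581265  4.14045789] [0.35417048 0.24273718 0.07472214]
bar-y 597 [[6.8, 213.8], [10.7, 221.7], [14.4, 225.8]]
mid 1706 [[5.3, 218.7], [34.0, 251.2], [39.8, 253.1]]
bar+y 567 [[6.7, 218.2], [10.7, 223.0], [14.5, 226.1]]
```

Seated: contact of about 5 N. I ease off slightly and look at the latch.

Request:
send_rows(
  steps=[
    [[0,0,-0.01],[0,0,0],10],
    [[0,0,0],[0,0,0],10],
  ],
)

```text
time: 15.05
tool_pos: [0.5354, 0.0374, 0.3712]
ee_rot: [0.0, 0.666, 0.746, 0.0]
ft_force: [-0.8, -0.7, 4.4]
grip_width: 0.0197
finger_force: 30.0
```

Run:
```python
from h import *
s=ctrl.read_state(); p=ctrl.snapshot('wrist'); u,v,w=cloud(p,s)
y=np.radians(6.5); o=np.array([.518,.0985]); d=w[:,:2]-o
X=d@[np.cos(y),np.sin(y)]*1000; Y=d@[-np.sin(y),np.cos(y)]*1000; Z=w[:,2]*1000
m=(X>-15)&(X<30)&(abs(Y)<35)&(Z>190)&(Z<290); print(u[m].min(),u[m].max(),v[m].min(),v[m].max())
c0,c1,r0,r1=u[m].min()-10,u[m].max()+30,max(v[m].min()-10,0),v[m].max()+10
save(p,'latch.png',(c0,r0,c1,r1),min(790/(c1-c0),590/(r1-r0)))
m=(X>-8)&(X<18)&(abs(Y)<6)&(Z>226)&(Z<262)
for z in range(226,262,4):
    k=m&(Z>=z)&(Z<z+4); print(z,k.sum(),np.percentile(X[k],[5,50,95]).round(1) if k.any() else '')
```

```text
192 412 61 314
226 36 [ 3.5  9.8 13.2]
230 0 
234 0 
238 0 
242 0 
246 0 
250 0 
254 0 
258 0
```

View pics/latch.png

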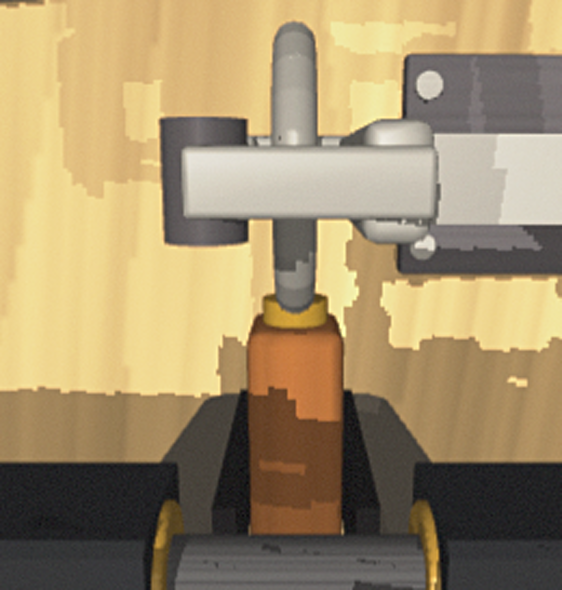

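The crop shows the ring bar (293,165) inside the hook between nose and spine. The latch itself is hidden under the hook's top. The bar's centre is at 224.5 mm, which is 4.5 mm above the measured floor, and contact is confirmed, so the latch can shut. Release and rise.

Request:
send_rows(
  steps=[
    [[0,0,0],[0,0,0],70],
    [[0,0,0],[0,0,0],70],
    [[0,0,0],[0,0,0],70],
    [[0,0,-0.3],[0,0,0],70],
    [[0,0,-0.7],[0,0,0],70],
    [[0,0,-1],[0,0,0],70],
    [[0,0,-1],[0,0,0],70],
    [[0,0,-1],[0,0,0],70],
    [[0,0,-1],[0,0,0],70],
    [[0,0,-1],[0,0,0],70],
    [[0,0,-0.5],[0,0,0],70],
    [[0,0,0],[0,0,0],70],
  ],
)

```text
time: 16.3
tool_pos: [0.5354, 0.0369, 0.5689]
ee_rot: [0.001, 0.666, 0.746, 0.002]
ft_force: [0.5, 0.2, 0.2]
grip_width: 0.0702
finger_force: 0.0
```

Request:
send_rows(
  steps=[
    [[-1,0,0],[0,0,0],70],
    [[-1,0,0],[0,0,0],70],
    [[-1,0,0],[0,0,0],70],
    [[-1,0,0],[0,0,0],70],
    [[-1,-1,0],[0,0,0],70],
    [[0,-1,0],[0,0,0],70],
    [[0,-1,0],[0,0,0],70],
    [[0,0,0],[0,0,0],70],
    [[0,0,0],[0,0,0],70],
    [[0,0,0],[0,0,0],70],
    [[0,0,0],[0,0,0],70],
    [[0,0,0],[0,0,0],70],
  ],
)

```text
time: 17.5
tool_pos: [0.4634, -0.1214, 0.5657]
ee_rot: [-0.0, 0.666, 0.746, -0.001]
ft_force: [1.3, -0.8, -0.2]
grip_width: 0.0697
finger_force: 0.0
```

Request:
send_rows(
  steps=[
    [[0,0,0],[0,0,0],70],
    [[0,0,0],[0,0,0],70],
    [[0,0,0],[0,0,0],70],
    [[0,0,0],[0,0,0],70],
    [[0,0,0],[0,0,0],70],
    [[0,0,0],[0,0,0],70],
    [[0,0,0],[0,0,0],70],
    [[0,0,0],[0,0,0],70],
    [[0,0,0],[0,0,0],70],
    [[0,0,0],[0,0,0],70],
    [[0,0,0],[0,0,0],70],
    [[0,0,0],[0,0,0],70],
  ],
)

```text
time: 18.7
tool_pos: [0.4627, -0.1218, 0.5661]
ee_rot: [0.0, 0.666, 0.746, 0.0]
ft_force: [-0.0, -0.7, -0.7]
grip_width: 0.0701
finger_force: 0.0
```

Run:
```python
from h import *
a=ctrl.snapshot('side'); b=ctrl.snapshot('wrist')
im=np.hstack([cv2.resize(a['frame'][100:220,320:420],(400,480),interpolation=cv2.INTER_CUBIC),cv2.resize(b['frame'][0:400,160:493],(400,480))])
cv2.imwrite('pics/end.png',im[:,:,::-1])
```

```text
(no output)
```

View pics/end.png

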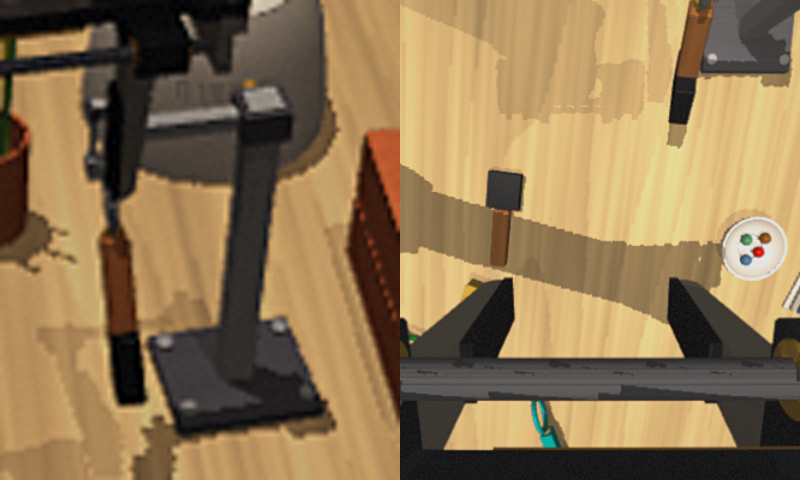

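The paddle hangs from the hook (ring near 112,215 in the left half) and is swaying. I move the gripper out of the side view and let the sway die down.

Request:
send_rows(
  steps=[
    [[-1,-0.5,0],[0,0,0],70],
    [[-1,-0.5,0],[0,0,0],70],
    [[-1,-0.5,0],[0,0,0],70],
    [[-1,-0.5,0],[0,0,0],70],
    [[-1,-0.5,0],[0,0,0],70],
    [[-0.5,0,0],[0,0,0],70],
    [[0,0,0],[0,0,0],70],
    [[0,0,0],[0,0,0],70],
    [[0,0,0],[0,0,0],70],
    [[0,0,0],[0,0,0],70],
    [[0,0,0],[0,0,0],70],
    [[0,0,0],[0,0,0],70],
  ],
)

```text
time: 20.0
tool_pos: [0.4069, -0.2938, 0.5661]
ee_rot: [0.0, 0.666, 0.746, 0.0]
ft_force: [0.8, -1.0, 0.3]
grip_width: 0.0697
finger_force: 0.0
```

Request:
send_rows(
  steps=[
    [[0,0,0],[0,0,0],70],
    [[0,0,0],[0,0,0],70],
    [[0,0,0],[0,0,0],70],
    [[0,0,0],[0,0,0],70],
    [[0,0,0],[0,0,0],70],
    [[0,0,0],[0,0,0],70],
    [[0,0,0],[0,0,0],70],
    [[0,0,0],[0,0,0],70],
    [[0,0,0],[0,0,0],70],
    [[0,0,0],[0,0,0],70],
    [[0,0,0],[0,0,0],70],
    [[0,0,0],[0,0,0],70],
  ],
)

```text
time: 21.2
tool_pos: [0.4067, -0.2942, 0.5661]
ee_rot: [0.0, 0.666, 0.746, 0.0]
ft_force: [-0.5, 0.5, -0.2]
grip_width: 0.0702
finger_force: 0.0
```

Request:
send_rows(
  steps=[
    [[0,0,0],[0,0,0],70],
    [[0,0,0],[0,0,0],70],
    [[0,0,0],[0,0,0],70],
    [[0,0,0],[0,0,0],70],
    [[0,0,0],[0,0,0],70],
    [[0,0,0],[0,0,0],70],
    [[0,0,0],[0,0,0],70],
    [[0,0,0],[0,0,0],70],
    [[0,0,0],[0,0,0],70],
    [[0,0,0],[0,0,0],70],
    [[0,0,0],[0,0,0],70],
    [[0,0,0],[0,0,0],70],
  ],
)

```text
time: 22.4
tool_pos: [0.4067, -0.2942, 0.5661]
ee_rot: [-0.0, 0.666, 0.746, -0.0]
ft_force: [-1.0, 0.6, 0.3]
grip_width: 0.0702
finger_force: 0.0
```

Run:
```python
from h import *
a=ctrl.snapshot('side'); save(a,'end2.png',(330,110,400,210),5.9)
```

```text
(no output)
```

View pics/end2.png

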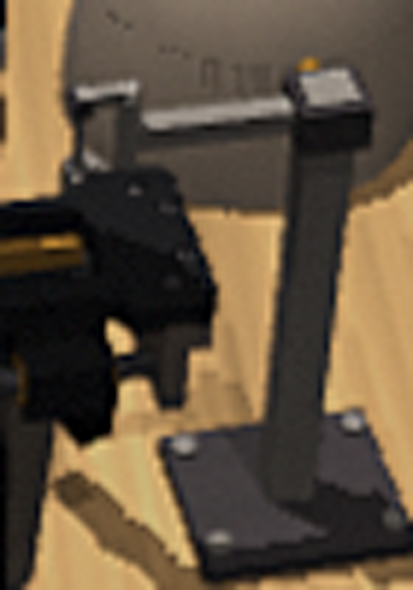

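The side crop shows the latch strip upright at the front of the hook (80,130), closed. The gripper only hides the paddle below it.

Request:
send_rows(
  steps=[
    [[0,0,0],[0,0,0],70],
    [[0,0,0],[0,0,0],70],
    [[0,0,0],[0,0,0],70],
    [[0,0,0],[0,0,0],70],
    [[0,0,0],[0,0,0],70],
    [[0,0,0],[0,0,0],70],
    [[0,0,0],[0,0,0],70],
    [[0,0,0],[0,0,0],70],
    [[0,0,0],[0,0,0],70],
    [[0,0,0],[0,0,0],70],
    [[0,0,0],[0,0,0],70],
    [[0,0,0],[0,0,0],70],
  ],
)

```text
time: 23.65
tool_pos: [0.4067, -0.2942, 0.5661]
ee_rot: [0.0, 0.666, 0.746, 0.0]
ft_force: [0.8, 0.4, -0.5]
grip_width: 0.07
finger_force: 0.0
```

Request:
send_rows(
  steps=[
    [[0,0,0],[0,0,0],70],
    [[0,0,0],[0,0,0],70],
    [[0,0,0],[0,0,0],70],
    [[0,0,0],[0,0,0],70],
    [[0,0,0],[0,0,0],70],
    [[0,0,0],[0,0,0],70],
    [[0,0,0],[0,0,0],70],
    [[0,0,0],[0,0,0],70],
    [[0,0,0],[0,0,0],70],
    [[0,0,0],[0,0,0],70],
    [[0,0,0],[0,0,0],70],
    [[0,0,0],[0,0,0],70],
  ],
)

```text
time: 24.85
tool_pos: [0.4067, -0.2942, 0.5661]
ee_rot: [0.0, 0.666, 0.746, 0.0]
ft_force: [0.1, -0.2, -1.3]
grip_width: 0.0701
finger_force: 0.0
```

```bash
python3 -c "
from station import ctrl
print(ctrl.hand_in())"
```

```text
the job is handed in; nothing more can be done
None
```

I clipped the paddle's ring onto the hook and released it; it was hanging there with the latch looking shut, and I handed the job in at about 25 s (hand-in returned no verdict).

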